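# Shut the rice cooker's lid and switch it on

### The job

The eggs are in the steamer tray of the rice cooker. Push its open lid all the way down shut with the fingertips, and only then press the cook lever at the foot of its front fully down, so that it stays down. Nothing is to be picked up: do not lift, tip or shove the cooker out of its place, and leave the other things on the counter where they stand.

Things in the scene. Friction and masses are not known exactly. Their poses are not given: they have to be found in the camera images.
- cooker: White jar-type rice cooker, round, 190 mm across, bowl rim 145 mm high, 175 mm high when shut, about 3 kg, loose on rubber feet; more than about 5 N of level push at the open lid's height tips it. Origin: centre of its underside. Its x axis points from the front (grey panel with the lever, face at x = -99 mm) to the back (lid hinge), z up.
- lid (a joint): Angle of the hinged lid, rad: 0 shut, lying on the rim; grows as it opens upward and backward (limit 1.5); starts 0.9 to 1.3. Stiff hinge, about 0.3 N m (2 to 4 N pushes it): it stays wherever it is left and does not fall shut, so follow it down until it rests on the rim.
- lid_hinge (a point): Middle of the lid's hinge axis, 95 mm behind the cooker's centre, 145 mm above the counter; the axis is along the cooker's y. The point's axes turn with the lid: -x runs from the hinge along the lid to its free edge, z is the outward normal of its top.
- lid_top (a point): Point on the outer (top) face of the lid, mid-line, 145 mm from the hinge axis and 30 mm proud of it: a good place to push. The lid is a white disc 190 mm across, 30 mm thick in the middle, rounded rim 14 mm; its free edge is 190 mm from the hinge (a tongue reaches 197). A flat vent stands 5 mm proud 33 to 67 mm from the hinge. Axes as lid_hinge.
- lever (a joint): Angle of the cook lever, rad: 0 up (off), grows as it is pressed down, 0.45 fully down (on, end stop). It stays where it is left. About 3 N on its pad moves it. The cooker rises straight up behind it to 175 mm, so the tool should lean 25 to 45 degrees, fingers pointing down and towards the cooker.
- lever_pad (a point): Top of the cook lever, 26 mm from its pivot. A black paddle 34 mm wide (cooker's y), 7 mm thick, 36 mm long from the pivot, standing out of the front panel to the cooker's -x. Pivot: mid-line, 96 mm in front of the cooker's centre, 58 mm above the counter. It slopes 0.22 rad up outward when off, as much down when on.
- cup: Bystander: aluminium measuring cup, 68 mm across, 68 mm high, wire handle to its +y (reaches 65 mm out). Origin: centre of its underside. Cup, grinder and squeezer stand beside or behind the cooker; only the flat rice paddle lies in front of its panel.
- grinder: Bystander: glass pepper grinder with a steel twist cap, 52 mm across, 131 mm high. Origin: centre of its underside.
- squeezer: Bystander: white plastic lemon squeezer, dish 110 mm across, 49 mm high, tab handle to its +y (reaches 88 mm out). Origin: centre of its underside.
- paddle: Bystander: white plastic rice paddle lying flat, 226 mm long along its x, 58 mm wide, 10 mm thick. Origin: on its underside, 80 mm from the handle's end.

How it is judged:
On the way, in this order (a step that is already met when the one before it is completed fails the run):
1. the lid is pushed fully shut, with the lever still up (value of joint lid below 0.03 rad and value of joint lever below 0.2 rad), for 0.2 s.
2. the cook lever is pressed down with the lid shut (value of joint lid below 0.03 rad and value of joint lever above 0.36 rad), for 0.2 s.
At the end, for the whole second after the job is handed in: Lid shut (under 0.03 rad, its edge within about 6 mm), then cook lever pressed down (over 0.36 of 0.45 rad) and still down; cooker at rest, upright, within 35 mm of where it stood; none of the four other listed things moved over 30 mm (all of step 2 and angle between cooker's own z axis and vertical below 0.03 rad and height (world z) of cooker below 0.006 m and linear speed of cooker below 0.02 m/s and distance of cooker from where it was at the start of the episode below 0.035 m); the robot touches nothing.
It fails at once if the cooker is lifted off the counter (height (world z) of cooker above 0.015 m).
It fails at once if the cooker is tipped (angle between cooker's own z axis and vertical above 0.12 rad).
It fails at once if the cooker is shoved out of its place (over 35 mm) (distance of cooker from where it was at the start of the episode above 0.035 m).
It fails at once if another thing on the counter is disturbed (moved over 30 mm) (distance of any of cup, grinder, squeezer, paddle from where it was at the start of the episode above 0.03 m).
It fails at once if the cooker is pushed with the arm or the gripper's body instead of the fingers (contact force between the arm and cooker above 10 N).
It also fails if it takes over 51 s, if anything falls off the work surface, if the arm or the gripper's body presses on something with over 40 N, if the wrist force passes 120 N, or if a joint passes its speed limit or range.

### The arm

A 6-joint arm with a two-finger parallel gripper is mounted at the origin on the work surface. World frame = base frame: x ahead of the robot, y to its left, z up, the work surface at z = 0. Lengths are in m, angles in rad, forces in N, time in s.
With the tool pointing down it reaches from about 0.35 to 0.975 m from the base axis. Payload 7.1 kg.
Tool frame: the origin (TCP) lies midway between the tips of the shut fingers; the grasp point (between the pads) lies 19 mm behind it; z points along the fingers, x is the direction in which the jaws open and shut, and the axes are right-handed (so a half turn about z gives the same grasp; the last joint's range is limited). The gripper opens to 88 mm and grips with 3 to 60 N. Pads are 20 mm wide; open, the fingers measure 115 mm over their backs; the gripper's body (75 mm by 178 mm) begins 61 mm behind the grasp point.
Start: joints at [1.081, 0.423, 1.63, -0, 1.089, -0.019], TCP at [0.283, 0.557, 0.223] pointing down, gripper open.
Joint ranges: [-3, 3], [-0.9, 2.11], [0.09, 2.58], [-1.31, 4.45], [0.11, 2.69], [-2.54, 2.54]. Speed limits (rad/s): [2.39, 2.39, 3.01, 3.14, 3.14, 3.14].

### API

Orientations are given as a unit quaternion [w, x, y, z].
In Python, from station import move_pose, movel, movej, command_gripper, wait, inverse_kinematics, read_camera, camera_info, MotionError, job_done, get_time, get_joint_pos, get_qvel, get_effort, get_tcp_pos, get_ee_rot, get_ft_force, get_ft_torque, get_grip_width gives the robot as it stands. Calls block until the motion is done:
- move_pose(position, orientation): joint-space move of the TCP to a pose.
- movel(position, frame=None, v=0.15, until_force=None): straight line of the TCP; frame=None keeps the orientation; v is the mean speed in m/s. With until_force (N) it stops when the force on the tool has changed by that much, and returns True; else False.
- movej(angles): joint-space move.
- command_gripper(opening): opening from 0.0 (shut) to 1.0 (fully open); the grip force is fixed at half the most; returns when the fingers have stopped.
- wait(seconds).
- inverse_kinematics(position, orientation): joint angles nearest the present ones, or None.
- read_camera(name): name is "scene" or "top" or "wrist"; returns the picture (400x640x3 uint8, red, green, blue); there is no depth.
- camera_info(name): a dict with "intrinsics" (3x3 intrinsics, pixels), "T" (4x4, takes a point from camera to world coordinates); the wrist camera has in their place "tool_from_camera" (4x4, takes a point from camera to tool coordinates, whose origin is the TCP and whose axes are the tool frame's). Camera axes: x right, y up, looking along -z (the intrinsics and any distortion apply to the point x, -y, -z); pixel columns grow to the right and rows downward; lengths in m; the calibration is good to about 2 mm. A picture is of the moment at which its call begins: read the wrist's pose just before it. camera_info takes no time and is no camera call.
A pose or a line that the arm cannot do raises MotionError and nothing moves.
- job_done(): hands the job in, once; it reports no verdict.
Readings, each from a call of its own:
- get_time(): time.
- get_joint_pos(): joint angles.
- get_qvel(): joint speeds.
- get_effort(): joint torques, N m.
- get_tcp_pos(): TCP position.
- get_ee_rot(): TCP orientation.
- get_ft_force(): force on the tool from outside, world axes, zero at the start.
- get_ft_torque(): the same for the moment, N m.
- get_grip_width(): opening from 0.0 (shut) to 1.0 (fully open).
Only numpy, scipy, OpenCV 4.12 (cv2) and the standard library are available. Lean on these libraries where they do the work, as an engineer would, in place of code of your own. Each camera call takes 0.05 s, during which the arm holds its last target.

## Working session

There is one attempt and no reset: what is moved stays moved. The work goes in short steps, each a Python script; the robot and the scene stay as the last script left them, time stands still between calls to the robot, and variables do not carry over. Pictures are saved under pics/ and viewed, and the job is handed in when it is done.

```bash
mkdir -p pics; ls; python3 - <<'E'
from station import *
import cv2
for n in ("scene","top"):
    cv2.imwrite(f"pics/{n}0.png",read_camera(n)[:,:,::-1]); c=camera_info(n); print(n,c)
print(get_time(),get_ee_rot(),camera_info("wrist"))
E
```

```text
pics
scene {'intrinsics': array([[386.70271558,   0.        , 313.71449788],
       [  0.        , 386.70271558, 206.09202439],
       [  0.        ,   0.        ,   1.        ]]), 'T': array([[-0.47781194, -0.77937321,  0.40530624,  0.92419224],
       [ 0.8784372 , -0.42042593,  0.22713461,  0.20893929],
       [-0.00662138,  0.46456371,  0.88551494,  0.90192913],
       [ 0.        ,  0.        ,  0.        ,  1.        ]])}
top {'intrinsics': array([[365.32002471,   0.        , 321.58626017],
       [  0.        , 365.32002471, 200.40172068],
       [  0.        ,   0.        ,   1.        ]]), 'T': array([[-0.00734636,  0.98162441, -0.19068179,  0.40839161],
       [-0.99978515, -0.00351409,  0.02042808,  0.03742132],
       [ 0.01938263,  0.19079089,  0.98143933,  1.07827894],
       [ 0.        ,  0.        ,  0.        ,  1.        ]])}
0.1 [ 3.47527259e-04  8.52533698e-01  5.22671802e-01 -6.00298779e-04] {'intrinsics': array([[348.39365462,   0.        , 317.12694405],
       [  0.        , 348.39365462, 202.85291587],
       [  0.        ,   0.        ,   1.        ]]), 'tool_from_camera': array([[ 9.99999199e-01,  1.79388994e-04,  1.25266345e-03,
        -7.98072043e-04],
       [ 5.52573416e-04, -9.52440804e-01, -3.04723168e-01,
        -8.33514420e-02],
       [ 1.13842380e-03,  3.04723616e-01, -9.52440141e-01,
        -1.62817045e-01],
       [ 0.00000000e+00,  0.00000000e+00,  0.00000000e+00,
         1.00000000e+00]])}
```

View pics/scene0.png

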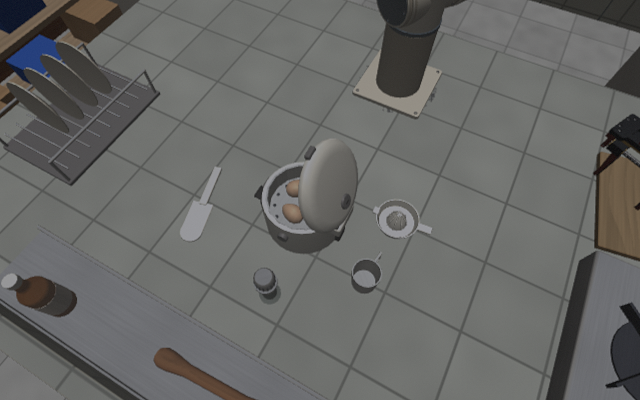

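View pics/top0.png

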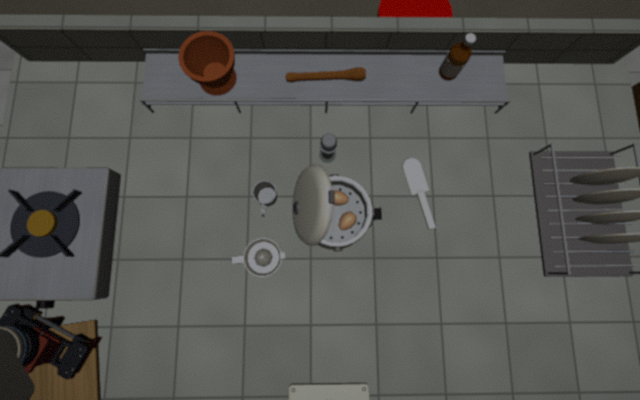

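The cooker is near top-view pixel (340,212). Its front lever (377,213) faces image right (world −y), and the lid opens to the left. The paddle (420,195) lies in front. I'll zoom in.

```bash
python3 - <<'E'
import cv2
a=cv2.imread("pics/top0.png")[130:290,220:450]; a=cv2.convertScaleAbs(cv2.resize(a,None,fx=3.4,fy=3.4,interpolation=cv2.INTER_CUBIC),alpha=1.5); cv2.imwrite("pics/topz.png",a)
a=cv2.imread("pics/scene0.png")[120:310,170:440]; a=cv2.convertScaleAbs(cv2.resize(a,None,fx=2.9,fy=2.9,interpolation=cv2.INTER_CUBIC),alpha=1.5); cv2.imwrite("pics/scenez.png",a)
E
```

```text
(no output)
```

View pics/topz.png

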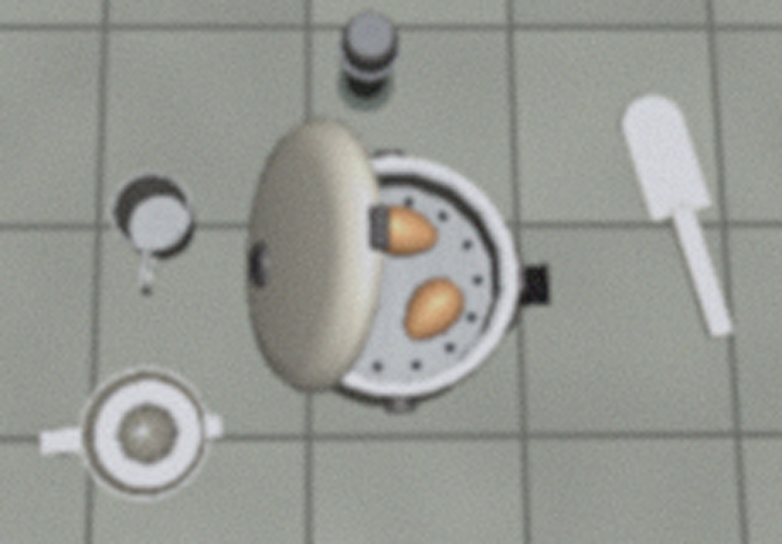

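View pics/scenez.png

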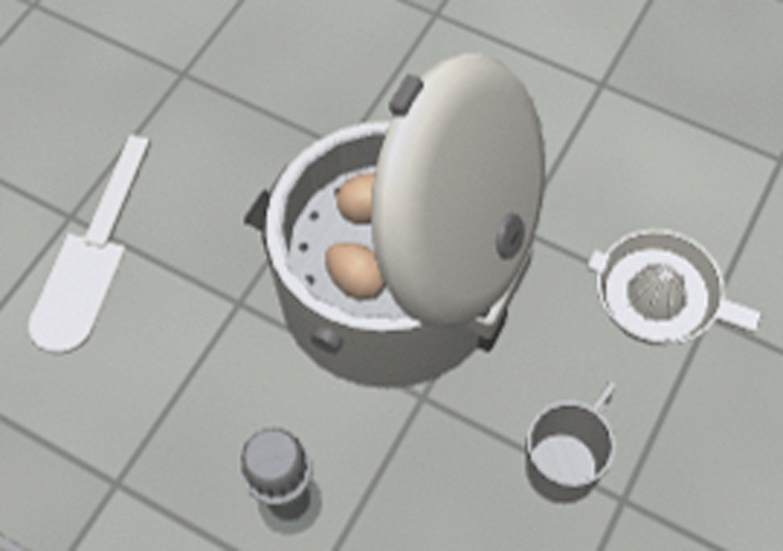

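The crops show the rim circle, lever end, vent and lid tongue clearly. I'll fit the cooker's x, y, yaw and lid angle to them.

```bash
cat > h.py <<'E'
import numpy as np
from station import *
def proj(n,P):
    c=camera_info(n);T=np.linalg.inv(c["T"]);p=(T[:3,:3]@np.atleast_2d(P).T).T+T[:3,3]
    q=np.c_[p[:,0],-p[:,1],-p[:,2]]@c["intrinsics"].T
    return q[:,:2]/q[:,2:]
def model(p):
    x,y,th,L=p;c,s=np.cos(th),np.sin(th)
    R=np.array([[c,-s,0],[s,c,0],[0,0,1]]);o=np.array([x,y,0])
    w=lambda P:(R@np.atleast_2d(P).T).T+o
    def lid(P):
        P=np.atleast_2d(P); a,z=P[:,0],P[:,2]   # a along +x (neg = to free edge)
        return w(np.c_[.095+a*np.cos(L)+z*np.sin(L), P[:,1], .145-a*np.sin(L)+z*np.cos(L)])
    return w,lid
E
cat > fit.py <<'E'
from h import *
from scipy.optimize import least_squares
import cv2
tz=lambda *q:np.array(q)/3.4+[220,130]
sz=lambda *q:np.array(q)/2.9+[170,120]
# rim pts: top-of-rim outer outline
rimT=tz([522,285],[505,222],[470,180],[425,157],[497,348],[455,386],[400,398])
rimS=sz([266,200],[285,160],[325,128],[300,290],[340,319])
ph=np.linspace(0,2*np.pi,721);circ=np.c_[.095*np.cos(ph),.095*np.sin(ph),0*ph+.145]
levend=[-.096-.036*np.cos(.22),0,.058+.036*np.sin(.22)+.003]
def res(p):
    w,lid=model(p);r=[]
    for n,pts in(("top",rimT),("scene",rimS)):
        q=proj(n,w(circ)); r+=[np.sqrt(((q-a)**2).sum(1).min()) for a in pts]
    r+=list((proj("top",w(levend))[0]-tz([549,286])[0]))
    r+=list((proj("top",lid([-.05,0,.033]))[0]-tz([260,265])[0]))
    r+=list((proj("scene",lid([-.05,0,.033]))[0]-sz([510,236])[0]))
    r+=list((proj("top",lid([-.195,0,.008]))[0]-tz([382,228])[0]))
    r+=list((proj("scene",lid([-.195,0,.008]))[0]-sz([406,93])[0]))
    return np.array(r)
s=least_squares(res,[.45,0,1.57,1.1],loss="soft_l1")
print(s.x,np.round(res(s.x),1))
w,lid=model(s.x); np.save("fit.npy",s.x)
print("lid_top",lid([-.145,0,.03]),"lever_pad",w([-.096-.026*.976,0,.058+.026*.218+.0035]))
for n,o,f,(x0,x1,y0,y1) in(("top",(220,130),3.4,(220,450,130,290)),("scene",(170,120),2.9,(170,440,120,310))):
    im=cv2.imread(f"pics/{n}z.png")
    d=np.c_[-.095+.095*np.cos(ph),.095*np.sin(ph),0*ph]
    for C,col in((w(circ),(0,0,255)),(lid(d),(0,255,0)),(w(circ*[1,1,0]),(255,0,0)),(w(levend),(0,255,255)),(lid([-.05,0,.035]),(0,255,255)),(lid([-.195,0,.008]),(0,255,255))):
        for q in (proj(n,C)-o)*f: cv2.circle(im,tuple(int(v) for v in q),1 if len(C)>1 else 4,col,-1)
    cv2.imwrite(f"pics/{n}fit.png",im)
E
python3 fit.py
```

```text
[ 0.56241849 -0.02056363  1.58048292  1.13476145] [ 0.5  0.5  0.4  0.1  0.3  0.1  0.5  0.1  0.3  0.2  2.1  0.5  0.2  0.4
 -1.2 -0.7  0.8 -0.9 -0.2 -0.2 -0.3 -2.1]
lid_top [[0.56182808 0.04038595 0.28910331]] lever_pad [[ 0.56359419 -0.14193394  0.067168  ]]
```

View pics/topfit.png

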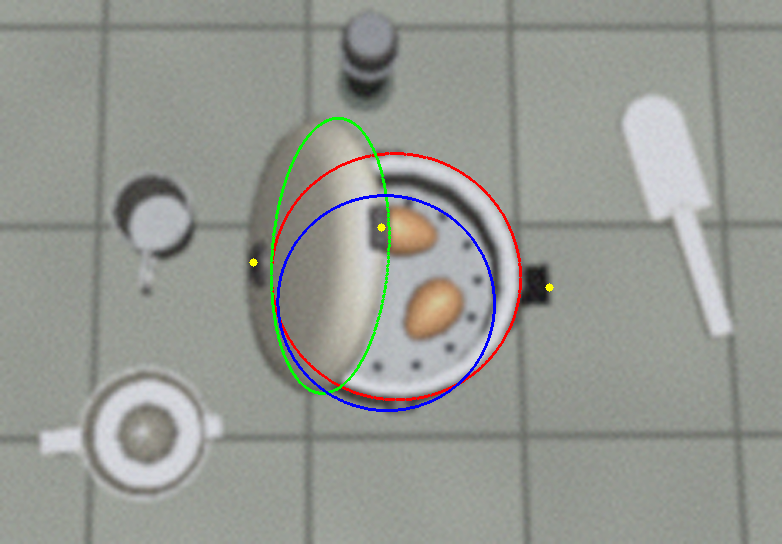

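View pics/scenefit.png

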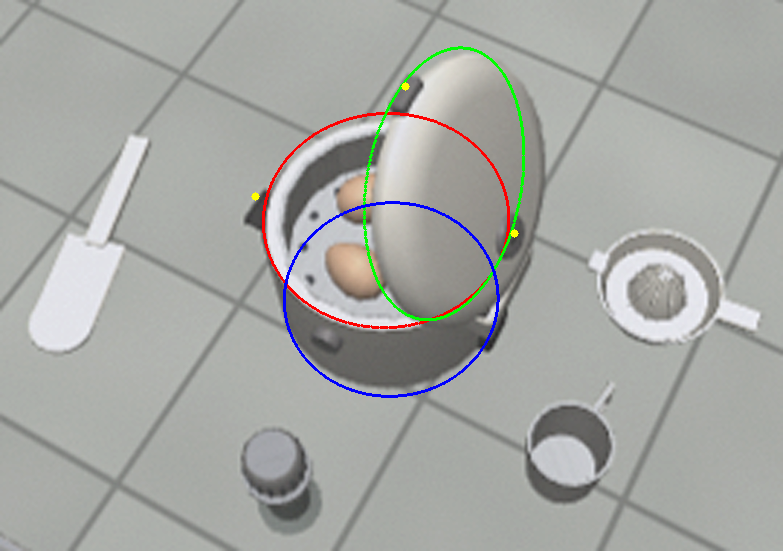

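The fit is good to a few mm: cooker at (0.562, −0.021), yaw about 90.5°, lid about 1.13 rad. Next I'll check reach for the lid arc and the lever press.

```bash
cat >> h.py <<'E'
from scipy.spatial.transform import Rotation as Rn
P=np.load("fit.npy") if __import__("os").path.exists("fit.npy") else None
def quat(tilt,half=False,th=None):
    """tilt>0: body leans to cooker +x (back); fingers toward cooker front"""
    th=P[2] if th is None else th
    z=np.array([-np.sin(tilt)*np.cos(th),-np.sin(tilt)*np.sin(th),-np.cos(tilt)])
    x=np.array([np.sin(th),-np.cos(th),0]); x=-x if half else x
    M=np.c_[x,np.cross(z,x),z]
    q=Rn.from_matrix(M).as_quat(); return [q[3],*q[:3]]
def lidpt(L,a=-.15,z=.03): return model([P[0],P[1],P[2],L])[1]([a,0,z])[0]
E
python3 - <<'E'
from h import *
L0=P[3]
for half in(0,1):
  for k in(1,.7,.5):
    print(half,k,"pre",inverse_kinematics(lidpt(L0,z=.08),quat(k*L0,half)))
    for L in(1.13,.6,0): 
        q=inverse_kinematics(lidpt(L),quat(k*L,half)); print("  ",L,None if q is None else np.round(q,2))
  for t in(.45,.6,.75):
    q=inverse_kinematics(model(P)[0]([-.1214,0,.09])[0],quat(-t,half)); print(" lever",t,None if q is None else np.round(q,2))
E
```

```text
0 1 pre [ 0.55991877  0.5825122   1.5864512  -0.89779448  1.72523931  0.77719293]
   1.13 [ 0.5   0.58  1.65 -0.93  1.64  0.8 ]
   0.6 [ 0.23  0.38  1.75 -0.63  1.23  0.5 ]
   0 [-0.15  0.4   1.79 -0.    0.95 -0.16]
0 0.7 pre [ 0.4798668   0.44093722  1.60288411 -0.68969241  1.53925027  0.65344976]
   1.13 [ 0.41  0.43  1.67 -0.72  1.46  0.64]
   0.6 [ 0.14  0.34  1.75 -0.46  1.16  0.34]
   0 [-0.15  0.4   1.79 -0.    0.95 -0.16]
0 0.5 pre [ 0.40059801  0.36038054  1.61820909 -0.52625593  1.42380701  0.53943579]
   1.13 [ 0.33  0.36  1.68 -0.55  1.34  0.51]
   0.6 [ 0.08  0.31  1.75 -0.33  1.12  0.23]
   0 [-0.15  0.4   1.79 -0.    0.95 -0.16]
 lever 0.45 [-0.47  0.64  1.7   0.46  1.06 -0.76]
 lever 0.6 [-0.53  0.7   1.66  0.55  1.18 -0.86]
 lever 0.75 [-0.58  0.76  1.62  0.63  1.3  -0.93]
1 1 pre [ 0.55991877  0.5825122   1.5864512  -0.89779448  1.72523931 -2.36439972]
   1.13 [ 0.5   0.58  1.65 -0.93  1.64 -2.35]
   0.6 None
   0 None
1 0.7 pre [ 0.4798668   0.44093722  1.60288411 -0.68969241  1.53925027 -2.4881429 ]
   1.13 [ 0.41  0.43  1.67 -0.72  1.46 -2.5 ]
   0.6 None
   0 None
1 0.5 pre None
   1.13 None
   0.6 None
   0 None
 lever 0.45 [-0.47  0.64  1.7   0.46  1.06  2.38]
 lever 0.6 [-0.53  0.7   1.66  0.55  1.18  2.28]
 lever 0.75 [-0.58  0.76  1.62  0.63  1.3   2.21]
```

```bash
python3 - <<'E'
from h import *
import cv2
L0=P[3]; q=quat(.7*L0)
command_gripper(0.0)
p=get_tcp_pos(); movel([p[0],p[1],.36],v=.2)
move_pose(lidpt(L0,z=.085),q)
print(get_time(),get_tcp_pos(),get_ft_force())
cv2.imwrite("pics/s1.png",read_camera("scene")[:,:,::-1])
f0=np.array(get_ft_force())
hit=movel(lidpt(L0,z=.022),v=.04,until_force=1.2)
print(hit,get_tcp_pos(),np.array(get_ft_force())-f0,get_time())
w,l=model(P);R=np.array([w([1,0,0])[0]-w([0,0,0])[0],w([0,1,0])[0]-w([0,0,0])[0],[0,0,1]])
c=R@(np.array(get_tcp_pos())-[P[0],P[1],0]); print("cooker frame",c)
d=c-[.095,0,.145]; print("L est",np.arctan2(d[2],-d[0])-np.arctan2(.03,np.sqrt(d[0]**2+d[2]**2-.03**2)), "r",np.hypot(d[0],d[2]))
cv2.imwrite("pics/s2.png",read_camera("scene")[:,:,::-1])
E
```

```text
4.2083 [0.56135824 0.08893231 0.31706046] [ 0.05099943 -0.00561801 -0.9260841 ]
True [0.56151035 0.03937256 0.29393885] [-0.02156982 -1.41805944  0.34808776] 5.4583
cooker frame [0.05994218 0.00032753 0.29393885]
L est 1.14227550764706 r 0.15300925804328006
```

View pics/s2.png

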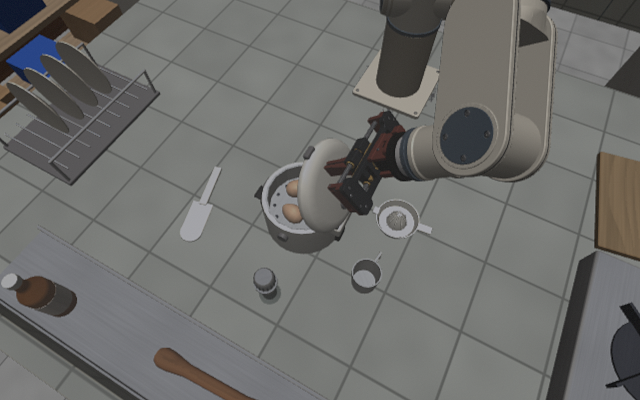

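The fingertips touched the lid where predicted (L ≈ 1.14). Now following it down its arc.

```bash
python3 - <<'E'
from h import *
import cv2
for L in np.linspace(1.10,.05,15):
    movel(lidpt(L,z=.029),quat(.7*L),v=.06)
    print(round(L,2),np.round(get_tcp_pos(),4),np.round(get_ft_force(),1),round(get_time(),2))
    if abs(L-.575)<.04: cv2.imwrite("pics/s3.png",read_camera("scene")[:,:,::-1])
E
```

```text
1.1 [0.5618 0.0319 0.2919] [ 0.5 -0.2 -0.3] 5.79
1.03 [0.5619 0.021  0.2885] [-0.  -0.2 -0.5] 6.13
0.95 [0.562  0.0105 0.284 ] [-1.   0.3 -0.1] 6.47
0.88 [5.621e-01 3.000e-04 2.788e-01] [-0.8  0.3 -0.1] 6.82
0.8 [ 0.5622 -0.0095  0.2729] [-0.1  0.  -0.2] 7.16
0.73 [ 0.5623 -0.0188  0.2663] [-0.7 -0.  -0.1] 7.5
0.65 [ 0.5624 -0.0276  0.2589] [ 0.1 -0.3 -0.6] 7.84
0.58 [ 0.5624 -0.0358  0.251 ] [-0.2 -0.3  0.2] 8.18
0.5 [ 0.5625 -0.0435  0.2424] [-0.5  0.2 -0.4] 8.57
0.43 [ 0.5626 -0.0504  0.2334] [ 0.7 -0.6 -0.7] 8.92
0.35 [ 0.5627 -0.0566  0.2238] [ 0.5  0.  -1.5] 9.26
0.28 [ 0.5627 -0.0621  0.2138] [-0.8 -0.4 -0.8] 9.6
0.2 [ 0.5628 -0.0669  0.2033] [-0.2 -1.  -0.1] 9.94
0.13 [ 0.5628 -0.0709  0.1926] [ 0.7 -0.4 -0. ] 10.28
0.05 [ 0.5629 -0.074   0.1816] [0.5 0.4 0.4] 10.62
```

View pics/s3.png

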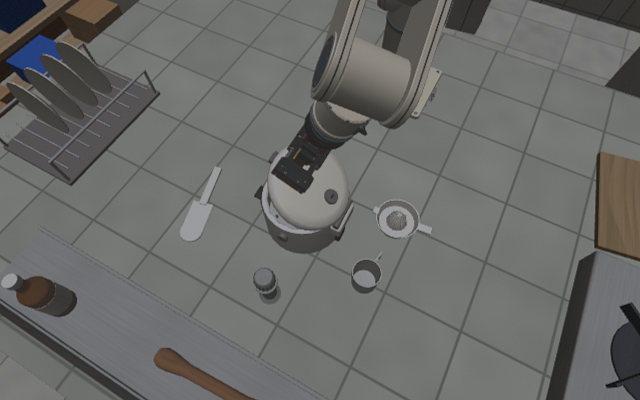

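The lid is moving with the fingers, half shut in the picture. Next I press it onto the rim until there is a firm reaction.

```bash
python3 - <<'E'
from h import *
import cv2
p=lidpt(0,z=.015)
print(movel(p,quat(0),v=.02,until_force=10),get_tcp_pos(),get_ft_force(),get_time())
wait(.3); print(get_tcp_pos(),get_ft_force())
movel([*p[:2],.25],v=.12)
cv2.imwrite("pics/s4.png",read_camera("scene")[:,:,::-1])
cv2.imwrite("pics/t4.png",read_camera("top")[:,:,::-1])
R=Rn.from_quat(np.roll(get_ee_rot(),-1)).as_matrix();print(get_tcp_pos(),R.round(3))
cv2.imwrite("pics/w4.png",read_camera("wrist")[:,:,::-1]);print(get_time())
E
```

```text
True [ 0.56331455 -0.07441971  0.17470655] [-1.54363005 -0.2209028   6.92708084] 11.175
[ 0.56329572 -0.07439629  0.17467154] [-2.59711866 -0.69105097  6.6771421 ]
[ 0.56228001 -0.07546478  0.24890487] [[ 1.     0.01  -0.002]
 [ 0.01  -1.    -0.023]
 [-0.002  0.023 -1.   ]]
12.4083
```

View pics/s4.png

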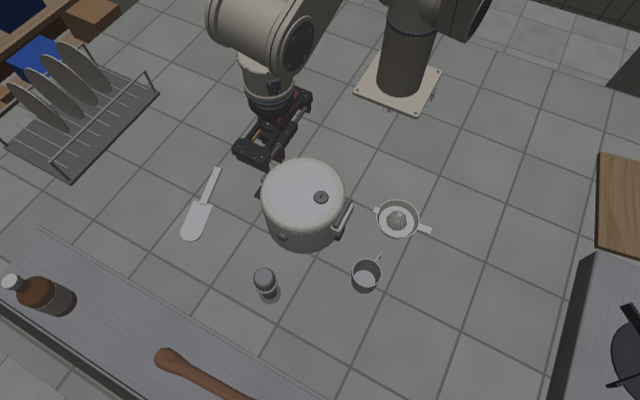

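View pics/t4.png

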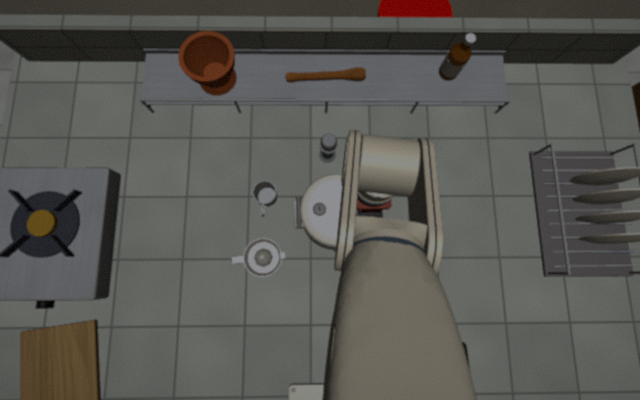

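View pics/w4.png

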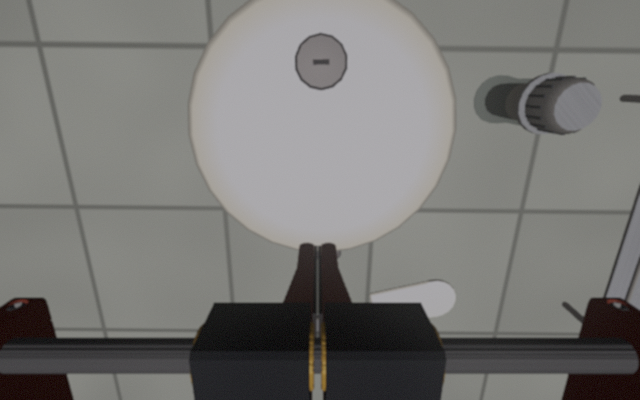

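The lid is shut: the tip stopped at z = 0.1747 against 0.175 expected, and the pictures show it lying flat on the rim. Moving to the front with the tool leaning 35°, and checking before the press.

```bash
python3 - <<'E'
from h import *
import cv2
w=model(P)[0]; q=quat(-.61)
movel(w([-.20,0,.27])[0],q,v=.15)
movel(w([-.19,0,.16])[0],q,v=.15)
p=np.array(get_tcp_pos());R=Rn.from_quat(np.roll(get_ee_rot(),-1)).as_matrix()
im=read_camera("wrist")[:,:,::-1].copy();ci=camera_info("wrist")
cv2.imwrite("pics/w5raw.png",im)
T=np.eye(4);T[:3,:3]=R;T[:3,3]=p;C=np.linalg.inv(T@ci["tool_from_camera"])
for c in([-.096-.0351,.017,.0695],[-.096-.0351,-.017,.0695],[-.096-.0254,0,.0672]):
    a=C[:3,:3]@w(c)[0]+C[:3,3]; u=ci["intrinsics"]@[a[0],-a[1],-a[2]];u=u[:2]/u[2];print(u)
    cv2.circle(im,(int(u[0]),int(u[1])),3,(0,0,255),-1)
cv2.imwrite("pics/w5.png",im)
print(p,get_time(),get_ft_force())
E
```

```text
[295.18550491 203.12851565]
[336.63085929 203.12113515]
[315.92477929 192.82495045]
[ 0.56482153 -0.21074177  0.16082392] 14.4667 [ 0.04424655 -0.45363406  0.7960534 ]
```

View pics/w5.png

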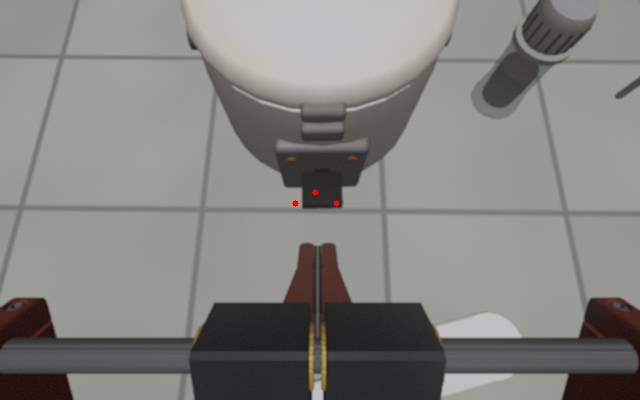

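The lever is in view at columns 302–343, rows 172–207, and still up. It sits about 6 px (5 mm) to the right of my model, so I shift world x by +5 mm and press.

```bash
python3 - <<'E'
from h import *
import cv2
w=model(P)[0]; q=quat(-.61)
a=w([-.117,0,0])[0]+[.005,0,0]
movel([a[0],a[1],.105],q,v=.1)
wait(.2);f0=np.array(get_ft_force());print(f0)
z=None
h=movel([a[0],a[1],.066],v=.03,until_force=1.5); print(h,np.round(get_tcp_pos(),4),np.round(np.array(get_ft_force())-f0,1))
h=movel([a[0],a[1],.050],v=.02,until_force=12); print(h,np.round(get_tcp_pos(),4),np.round(np.array(get_ft_force())-f0,1),get_time())
wait(.4); print(np.round(get_tcp_pos(),4),np.round(np.array(get_ft_force())-f0,1))
E
```

```text
[-0.74534753  0.36427281 -0.12072064]
True [ 0.5682 -0.1374  0.0733] [ 1.6 -0.5  1.1]
True [ 0.5685 -0.1376  0.0601] [-0.1 -2.1  8.8] 17.45
[ 0.5685 -0.1376  0.0601] [-0.4 -1.9  7.2]
```

The tip travelled 13 mm to a firm stop at z = 0.060, against 0.061 predicted. Retracting and checking.

```bash
python3 - <<'E'
from h import *
import cv2
p=np.array(get_tcp_pos())
movel(p+[0,-.02,.03],v=.08)
w=model(P)[0]
movel(w([-.19,0,.16])[0],v=.15)
cv2.imwrite("pics/w6.png",read_camera("wrist")[:,:,::-1])
movel(w([-.30,0,.30])[0],v=.2)
cv2.imwrite("pics/s6.png",read_camera("scene")[:,:,::-1])
print(get_time(),get_tcp_pos())
a=cv2.imread("pics/w5raw.png")[80:240,240:400];b=cv2.imread("pics/w6.png")[80:240,240:400]
cv2.imwrite("pics/w56.png",cv2.convertScaleAbs(cv2.resize(np.hstack([a,b]),None,fx=2.5,fy=2.5),alpha=1.6))
a=cv2.imread("pics/scene0.png")[120:310,170:440];b=cv2.imread("pics/s6.png")[120:310,170:440]
cv2.imwrite("pics/s06.png",cv2.convertScaleAbs(cv2.resize(np.hstack([a,b]),None,fx=1.48,fy=1.48),alpha=1.5))
E
```

```text
20.325 [ 0.56492376 -0.31949006  0.2987447 ]
```

View pics/w56.png

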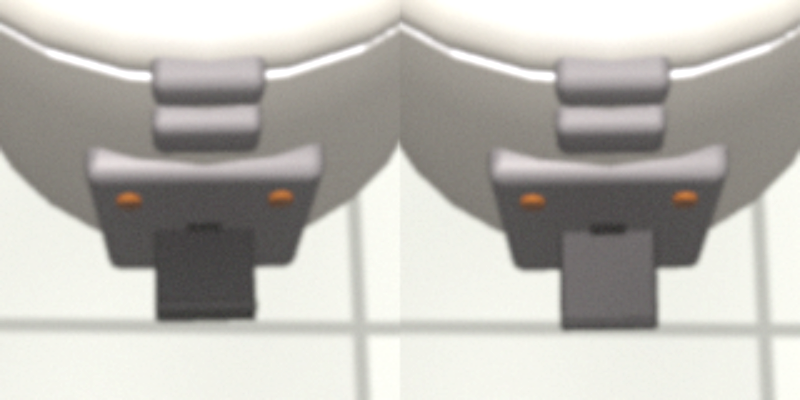

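View pics/s06.png

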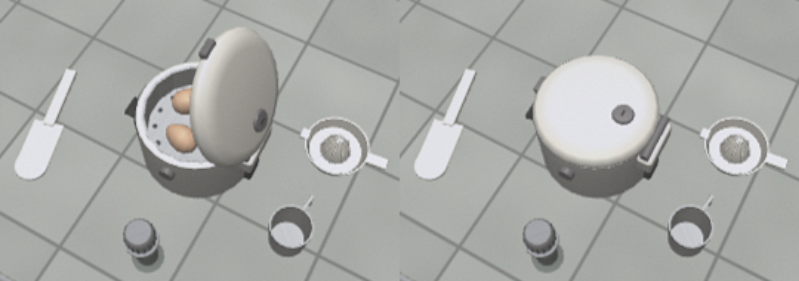

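In the before/after pairs the lever has turned from sloping up to sloping down. The lid is flat, and the cooker and the other four things are where they were.

```bash
python3 -c "
from station import *
job_done();print(get_time())"
```

```text
the job is handed in; nothing more can be done
the job is handed in; nothing more can be done
```

The lid is shut, the cook lever is fully down, and I handed the job in soon after the last clock reading of 20.3 s. The station reports no verdict.

- **Lid:** With the fingers shut, I followed the lid down its arc from about 1.14 rad. I then pressed it onto the rim until the tip stopped at z = 0.1747 m, where 0.175 m means shut. The reaction was about 7 N.
- **Lever:** I pressed it with the tool leaning 35°. It moved 13 mm to a firm stop at z = 0.060 m (0.061 m predicted). The last wrist picture shows it sloping down and staying down.
- **Surroundings:** The last scene picture, compared by eye with the first, shows the lid flat and the cooker and the four other things where they were. The arm was well clear of everything when I handed in.

One check disagreed: the wrist view put the lever about 5 mm to the side of where my first two-camera fit had it, so I moved the press point by that much. I did not find out whether the fit was off or the cooker had shifted slightly; 5 mm is well inside the 35 mm limit.

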